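# Release the transport lock of the red star punch

## Task

We want to punch paper stars with the red punch: release its transport lock by sliding the white knob on its deck all the way to the end stop beside the green mark, then let go. Leave the lock of the blue punch as it is, and leave the red candle standing where it is.

Things in the scene. Friction and masses are not known exactly. Their poses are not given: they have to be found in the camera images.
- red_knob (a point): centre of the white lock knob on the red star punch: an upright block 26 mm (x) by 22 mm (y) by 45 mm tall, reaching 22 mm above and 23 mm below this point, down to the black track it slides on (36 by 114 mm, its top 55 mm above the table). Its y axis is the direction of release, towards the green mark on the deck past the track's end; z is up. The punch is fixed to the table.
- red_lock (a joint): how far the red punch's knob has slid towards the green mark, in m: 0 is fully locked, 0.070 is the end stop at the green mark (released). It starts somewhere between 0 and 0.020; it slides with a steady friction of about 2.5 N, has no spring and stays where it is left.
- blue_knob (a point): centre of the white lock knob of the blue star punch; same size and axes as the red one's. Each punch is 180 by 200 mm with a flat deck 45 mm high; the track lies in the half nearer the robot, and a round steel press pad, 60 mm across and 85 mm high, stands 90 mm from the knob's line on its x+ side. To be left as it is.
- candle_center (a point): centre, half-way up, of a loose red pillar candle, 50 mm across and 75 mm tall, standing on the table between the two punches. To be left standing where it is.
There are look-alikes about, which are no part of the job. There is more than one size of the part that bears candle_center; the job needs the middle-sized.

How it is judged:
By the outcome, as a careful person would: the job done as asked, in the order asked, and still so for the second after the job is handed in, with the robot touching nothing.
It also fails if it takes over 32 s, if anything falls off the work surface, if the arm or the gripper's body presses on something with over 40 N, if the wrist force passes 120 N, or if a joint passes its speed limit or range.

## Robot

A 7-joint arm with a two-finger parallel gripper is mounted at the origin on the work surface. World frame = base frame: x ahead of the robot, y to its left, z up, the work surface at z = 0. Lengths are in m, angles in degrees, forces in N, time in s.
With the tool pointing down it reaches from about 0.4 to 0.85 m from the base axis. Payload 4.5 kg.
Tool frame: the origin (TCP) lies midway between the tips of the shut fingers; the grasp point (between the pads) lies 19 mm behind it; z points along the fingers, y is the line along which they close (so a half turn about z gives the same grasp; the last joint's range is limited). The gripper opens to 88 mm and grips with 3 to 60 N. Pads are 18 mm wide; open, the fingers measure 123 mm over their backs; the gripper's body (75 mm by 187 mm) begins 45 mm behind the grasp point.
Start: joints at [70.921, 39.483, -11.15, 89.685, 9.013, 51.709, -12.324], TCP at [0.224, -0.583, 0.239] pointing down, gripper open.
Joint ranges: [-172.22, 172.22], [-26.19, 119.32], [-84.43, 86.54], [7.71, 146.69], [-57.33, 237.33], [2.42, 119.75], [-152.13, 152.13]. Speed limits (degrees/s): [147.25, 147.25, 180, 180, 180, 180, 180].

## Interface

Orientations are given as [roll, pitch, yaw] about the fixed x, y, z axes, in that order (R = Rz(yaw) Ry(pitch) Rx(roll)).
In Python, from bench import ctrl, viewer gives the robot as it stands.
- The arm moves only by the shell command python3 -m jog 'ROWS'. ROWS is JSON, a list that holds one entry, the list of rows, each a list of 7 numbers: the turn, a rotation vector about the tool's x, y, z scaled (see below), then the shift along the tool's x, y, z scaled (see below), then the closure, from 0 (fully open) to 1 (shut). A call has exactly 5 rows; each row shifts and turns the commanded pose from where the row before left it, along the tool's axes as they then stand; what a row does not reach is not made up. The controller multiplies each number of a shift by 0.03 m and each number of a turn by 0.08 rad. A row lasts 1/10 s, in which the tool goes at most 50 mm and 8.59 degrees, less where a joint would pass 70% of its speed; a pose out of reach is approached as far as the arm can. A call with a number of a shift or a turn outside -1 to 1 is refused whole. A call with a gripper value outside its range is refused whole. The fingers move at their own pace and stop on an object; the grip force is fixed at half the most. Time passes only in rows, so rows that do not move let the fingers close, or fill a call up. It gives the time, the measured TCP pose, the force, the opening and the grip force at its end, in the units of the state.
- ctrl.sense(): the state, without advancing time (a new reading comes with each control period).
- viewer.get_image(name): name is "scene" or "side" or "wrist"; returns (picture, depth): 480x640x3 uint8, red, green, blue; 480x640 float32, m along the optical axis (not along the pixel's ray), 0 where there is no reading.
- viewer.get_calibration(name): a dict with "intrinsics" (3x3 intrinsics, pixels), "pose" (4x4, takes a point from camera to world coordinates). Camera axes: x right, y down, z forward; pixel columns grow to the right and rows downward; lengths in m; the calibration is good to about 2 mm. A picture is of the moment at which its call begins: read the wrist's pose just before it. get_calibration takes no time and is no camera call; for the wrist camera it gives the pose at the moment of the call.
- ctrl.job_done(): hands the job in; it is judged then, once.
The state is a dict: "clock": time; "q": joint angles; "joint_velocities": joint speeds; "effort": joint torques, N m; "tcp_pos": TCP position; "orientation": TCP orientation; "force": force on the tool from outside, world axes, zero at the start; "torque": the same for the moment, N m; "opening": finger opening in m; "grasp_force": force on a finger pad.
Only numpy, scipy, OpenCV 4.12 (cv2) and the standard library are available. Lean on these libraries where they do the work, as an engineer would, in place of code of your own. Each camera call takes 0.05 s, during which the arm holds its last target. There are 200 camera calls.

## Working session

There is one attempt and no reset: what is moved stays moved. The work goes in short steps, Python scripts to look and compute and a shell command to move; the robot and the scene stay as the last step left them, time stands still between calls to the robot, and variables do not carry over. Pictures are saved under pics/ and viewed, at most 10 in all, crops included, and the job is handed in when it is done.

```bash
mkdir -p pics; cat > h.py <<'E'
import numpy as np,cv2
from bench import ctrl,viewer
def grab(n,tag):
    c=viewer.get_calibration(n); im,d=viewer.get_image(n)
    np.savez(f'{tag}.npz',im=im,d=d,K=c['intrinsics'],P=c['pose'])
    cv2.imwrite(f'pics/{tag}.png',im[:,:,::-1]); return im,d,np.array(c['intrinsics']),np.array(c['pose'])
def plane(uv,z,K,P):
    r=P[:3,:3]@np.linalg.solve(K,[uv[0],uv[1],1]); return P[:3,3]+r*(z-P[2,3])/r[2]
def pt(uv,d,K,P):
    return P[:3,:3]@(np.linalg.solve(K,[uv[0],uv[1],1])*d)+P[:3,3]
E
python3 - <<'E'
from h import *
for n in('scene','side'): grab(n,n+'1')
s=ctrl.sense(); print(s['clock'],s['tcp_pos'],s['orientation'],s['opening'])
E
```

```text
0.1 [ 0.22388037 -0.58293178  0.23801347] [-1.79908009e+02  8.32815490e-03  2.10180451e+01] 0.08787335851260378
```

View pics/scene1.png

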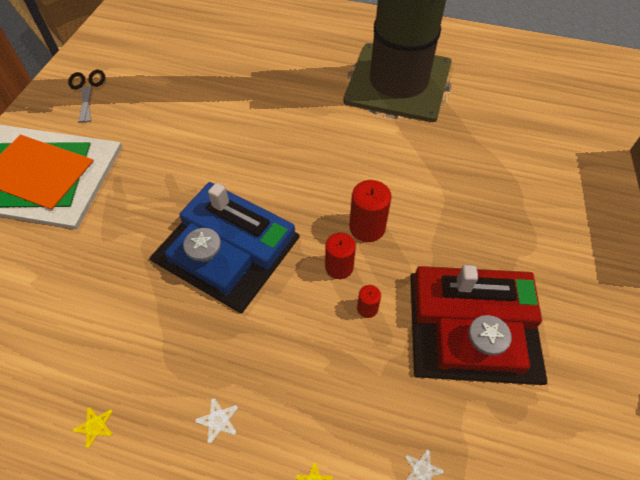

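View pics/side1.png

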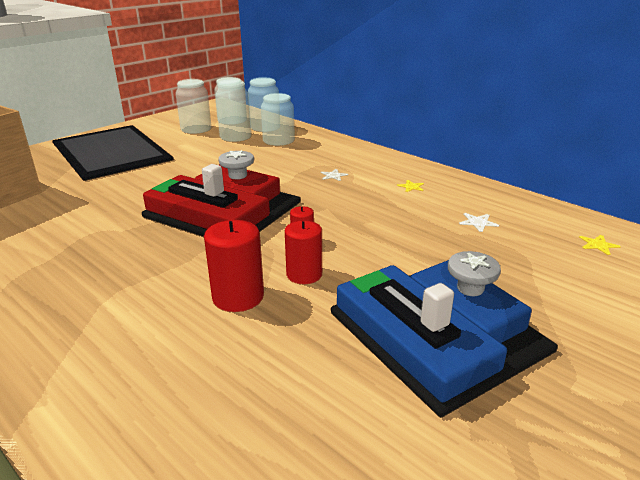

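Scene view: the red punch's knob is at about (468,278), with its green mark at (526,292). The blue punch's knob is at (218,197). There are three red candles: large (370,210), middle (340,255) and small (369,300). The middle one, 50 x 75 mm, should be candle_center, and I'll confirm that by size.

```bash
python3 - <<'E'
from h import *
z=np.load('scene1.npz');im,d,K,P=z['im'],z['d'],z['K'],z['P']
v,u=np.mgrid[:480,:640]
W=np.einsum('ij,hwj->hwi',P[:3,:3],np.einsum('ij,hwj->hwi',np.linalg.inv(K),np.dstack([u,v,np.ones_like(u)]))*d[...,None])+P[:3,3]
i=im.astype(int);R,G,B=i[...,0],i[...,1],i[...,2]
def box(a,b,c,e):return (u>a)&(u<b)&(v>c)&(v<e)
white=(np.ptp(i,axis=2)<40)&(R>110)
green=(G>R+40)&(G>B+30)
red=(R>80)&(G<50)
def top(m,n,zmin=0):
    m=m&(W[...,2]>zmin)&(d>0);p=W[m]; zt=np.percentile(p[:,2],95); t=p[p[:,2]>zt-.006]
    print(n,m.sum(),'ztop %.3f'%zt,'top mean',t.mean(0).round(4),'ext',np.ptp(t,axis=0).round(3))
top(white&box(450,485,258,296),'redknob',.08)
top(green&box(505,545,275,310),'redgreen',.03)
top(white&box(203,233,178,212),'blueknob',.08)
for n,b in dict(big=(345,395,175,245),mid=(322,357,230,280),small=(352,385,282,320)).items(): top(red&box(*b),n,.01)
# track axis
dark=(i.max(2)<60)&box(435,520,270,305)&(W[...,2]>.045)
p=W[dark][:,:2].astype(np.float32);r=cv2.minAreaRect(p);print('track',r,cv2.boxPoints(r).round(3).tolist())
im2=im[170:330,300:560];cv2.imwrite('pics/crop.png',cv2.resize(im2,None,fx=3,fy=3,interpolation=cv2.INTER_CUBIC)[:,:,::-1])
E
```

```text
redknob 195 ztop 0.103 top mean [0.508  0.2032 0.1009] ext [0.024 0.023 0.007]
redgreen 402 ztop 0.050 top mean [0.4826 0.3018 0.0476] ext [0.048 0.034 0.008]
blueknob 212 ztop 0.103 top mean [ 0.4705 -0.2236  0.1006] ext [0.024 0.023 0.007]
big 1994 ztop 0.102 top mean [0.4069 0.0272 0.1001] ext [0.063 0.063 0.016]
mid 1097 ztop 0.077 top mean [0.5005 0.0006 0.0749] ext [0.049 0.048 0.015]
small 542 ztop 0.055 top mean [0.5628 0.0662 0.0534] ext [0.034 0.033 0.012]
track ((0.6867337226867676, 0.14748616516590118), (0.10887287557125092, 0.4974074959754944), 66.63105773925781) [[0.43700000643730164, 0.19599999487400055], [0.8930000066757202, -0.0010000000474974513], [0.9369999766349792, 0.0989999994635582], [0.47999998927116394, 0.29600000381469727]]
```

View pics/crop.png

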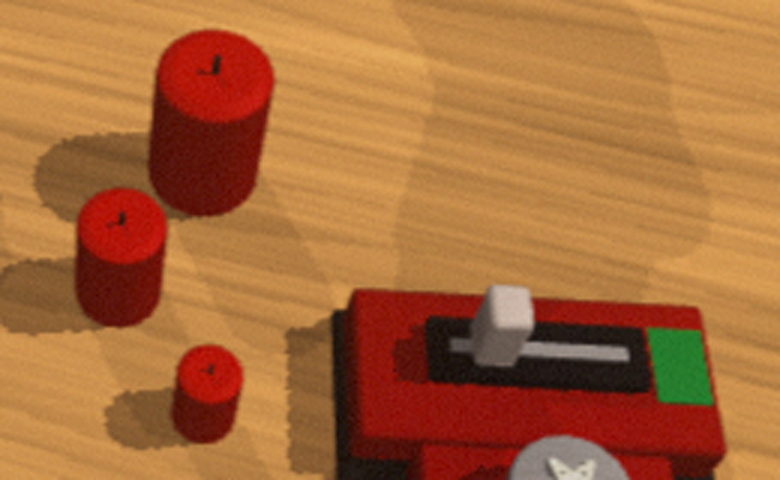

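The measured sizes are 63, 49 and 34 mm across, so the middle candle at (340,255) is the one to leave standing. The red knob is in the crop at (505,325), with the track and rail running towards green at (682,365). Next I'll work out the release direction from the track corners and the distances to travel.

```bash
python3 - <<'E'
from h import *
z=np.load('scene1.npz');K,P=z['K'],z['P']
c=[plane((a/3+300,b/3+170),.055,K,P) for a,b in((428,318),(650,330),(648,392),(428,381))]
c=np.array(c)[:,:2];print(c.round(3).tolist())
u=(c[1]+c[2]-c[0]-c[3])/2;L=np.hypot(*u);u/=L;x=np.array([u[1],-u[0]])
yaw=np.degrees(np.arctan2(x[1],x[0]));print('len',L,'yaw',yaw)
k=np.array([.508,.2032]);ctr=c.mean(0);print('knob in track frame',(k-ctr)@x,(k-ctr)@u,'slide est',(k-ctr)@u+.035)
t=ctr+u*((k-ctr)@u-.050);print('start pt',t,'end knob',ctr+.035*u)
s=ctrl.sense();y=np.radians(yaw);T=np.array([[np.cos(y),np.sin(y)],[np.sin(y),-np.cos(y)]])
print('shift tool rows after yaw (units .03):',T@(t-s['tcp_pos'][:2])/.03, 'turn units',np.radians(yaw-s['orientation'][2])/.08)
E
```

```text
[[0.497, 0.17], [0.47, 0.284], [0.508, 0.286], [0.534, 0.176]]
len 0.11469209911222877 yaw 13.425229074354013
knob in track frame -0.0006011481669180005 -0.02644011602094992 slide est 0.008559883979050085
start pt [0.52019353 0.15470589] end knob [0.49431979 0.26310076]
shift tool rows after yaw (units .03): [ 15.31593184 -21.62279709] turn units -1.6564954794309712
```

```bash
python3 -m jog '[[[0,0,0.83,1,-0.6,0,1],[0,0,0.83,1,-1,0,1],[0,0,0,1,-1,0,1],[0,0,0,1,-1,0,1],[0,0,0,1,-1,0,1]]]'
python3 -m jog '[[[0,0,0,1,-1,0,1],[0,0,0,1,-1,0,1],[0,0,0,1,-1,0,1],[0,0,0,1,-1,0,1],[0,0,0,1,-1,0,1]]]'
python3 -m jog '[[[0,0,0,1,-1,0,1],[0,0,0,1,-1,0,1],[0,0,0,1,-1,0,1],[0,0,0,1,-1,0,1],[0,0,0,1,-1,0,1]]]'
```

```text
clock: 0.6
tcp_pos: [0.3327, -0.4082, 0.2385]
orientation: [-180.0, 0.0, 13.4]
force: [0.7, 0.2, -0.3]
opening: 0.0503
grasp_force: 0.0
clock: 1.1
tcp_pos: [0.4438, -0.2276, 0.2386]
orientation: [-180.0, 0.0, 13.4]
force: [0.8, -0.1, 0.7]
opening: 0.0104
grasp_force: 0.0
clock: 1.6
tcp_pos: [0.5548, -0.0469, 0.2384]
orientation: [180.0, 0.0, 13.4]
force: [1.3, -0.4, 0.5]
opening: 0.0006
grasp_force: 0.0
```

```bash
python3 -m jog '[[[0,0,0,0.1,-1,0,1],[0,0,0,0.1,-1,0,1],[0,0,0,0.1,-1,0,1],[0,0,0,0.1,-0.9,0,1],[0,0,0,0,0,0,1]]]'
python3 - <<'E'
from h import *
grab('wrist','w1')
E
```

```text
clock: 2.1
tcp_pos: [0.538, 0.0733, 0.2384]
orientation: [-179.8, 0.0, 13.8]
force: [-0.1, 0.6, -0.0]
opening: 0.0002
grasp_force: 0.0
```

View pics/w1.png

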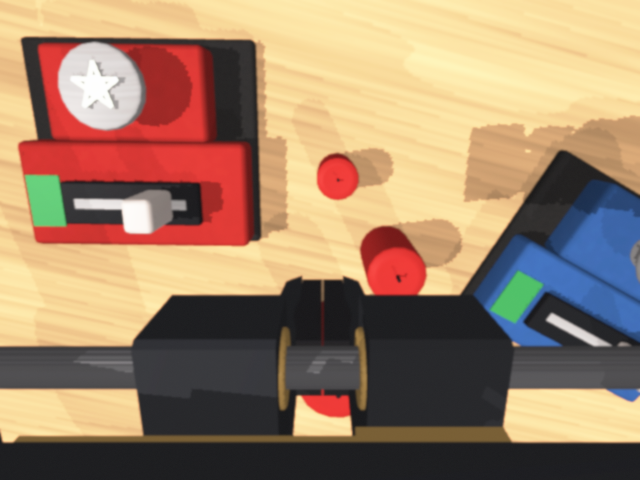

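The wrist view shows the red knob's top at about (138,217), the rail from (75,204) to (187,206) and green at (45,200). I'll take the second and last measurement from this picture.

```bash
python3 - <<'E'
from h import *
z=np.load('w1.npz');K,P=z['K'],z['P']
k=plane((138,218),.100,K,P);a=plane((75,204),.055,K,P);b=plane((187,206),.055,K,P)
u=(a-b)[:2];u/=np.hypot(*u);print(k,a,b,'yaw',np.degrees(np.arctan2(-u[0],u[1])))
print('knob depth pt',pt((138,218),z['d'][218,138],K,P))
s=ctrl.sense();p=np.array(s['tcp_pos']);yaw=np.radians(s['orientation'][2]);print(p,s['orientation'])
T=np.array([[np.cos(yaw),np.sin(yaw)],[np.sin(yaw),-np.cos(yaw)]])
for kk in(k[:2],np.array([.508,.2032])): print('tool shift units to 50mm behind knob',T@(kk-.05*u-p[:2])/.03)
print('down units to z .075',(p[2]-.075)/.03)
E
```

```text
[0.50548357 0.20273279 0.1       ] [0.48918572 0.27303922 0.055     ] [0.50989499 0.18239771 0.055     ] yaw 12.869725366253784
knob depth pt [0.50582027 0.20234564 0.10096831]
[0.53842025 0.07026829 0.23844207] [-1.79947694e+02  3.43906134e-02  1.36598777e+01]
tool shift units to 50mm behind knob [-0.04706827 -2.88335726]
tool shift units to 50mm behind knob [ 0.03811779 -2.87868115]
down units to z .075 5.44806889643479
```

```bash
python3 -m jog '[[[0,0,0,0,-1,0,1],[0,0,0,0,-1,0,1],[0,0,0,0,-0.9,0.4,1],[0,0,0,0,0,1,1],[0,0,0,0,0,1,1]]]'
python3 -m jog '[[[0,0,0,0,0,1,1],[0,0,0,0,0,1,1],[0,0,0,0,0,0.6,1],[0,0,0,0,0,0.4,1],[0,0,0,0,0,0,1]]]'
```

```text
clock: 2.65
tcp_pos: [0.5195, 0.1523, 0.1663]
orientation: [180.0, -0.1, 13.4]
force: [1.3, -0.4, -0.0]
opening: 0.0006
grasp_force: 0.0
clock: 3.15
tcp_pos: [0.5183, 0.1512, 0.0754]
orientation: [179.9, 0.2, 13.3]
force: [0.2, -0.7, -0.1]
opening: 0.0005
grasp_force: 0.0
```

```bash
python3 -m jog '[[[0,0,0,0,-0.3,0,1],[0,0,0,0,-0.3,0,1],[0,0,0,0,-0.3,0,1],[0,0,0,0,-0.3,0,1],[0,0,0,0,-0.3,0,1]]]'
python3 -m jog '[[[0,0,0,0,-0.2,0,1],[0,0,0,0,-0.2,0,1],[0,0,0,0,-0.2,0,1],[0,0,0,0,-0.2,0,1],[0,0,0,0,0,0,1]]]'
python3 - <<'E'
from h import *
grab('wrist','w2'); print(ctrl.sense()['tcp_pos'],ctrl.sense()['force'])
E
```

```text
clock: 3.65
tcp_pos: [0.509, 0.1968, 0.0774]
orientation: [180.0, -0.1, 13.4]
force: [1.4, -1.8, 1.5]
opening: 0.0003
grasp_force: 1.5
clock: 4.15
tcp_pos: [0.5025, 0.2213, 0.0766]
orientation: [-179.9, -0.0, 13.5]
force: [0.7, -0.2, -0.0]
opening: 0.0001
grasp_force: 0.0
[0.50201377 0.22086483 0.07647426] [0.32845436 0.04011954 0.99893304]
```

View pics/w2.png

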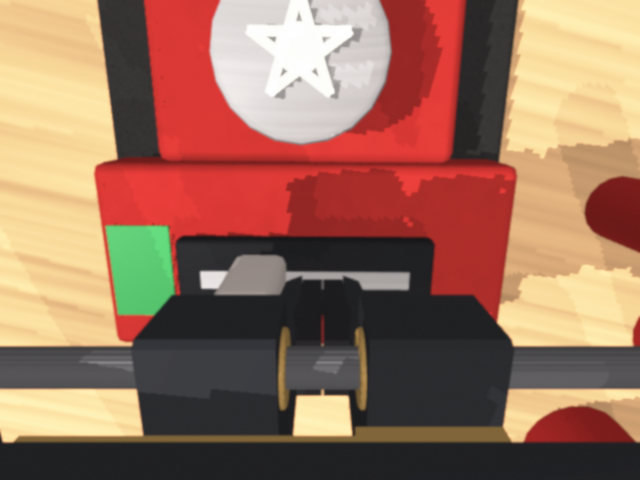

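The wrist view shows the knob at about (255,275), pushed along by the finger, with roughly 40 px of rail left before its end at (200,280). I'll keep going until the force rises at the stop.

```bash
python3 -m jog '[[[0,0,0,0,-0.1,0,1],[0,0,0,0,-0.1,0,1],[0,0,0,0,-0.1,0,1],[0,0,0,0,-0.1,0,1],[0,0,0,0,-0.1,0,1]]]'
python3 - <<'E'
from h import *
s=ctrl.sense(); print(s['tcp_pos'],s['force'])
E
```

```text
clock: 4.7
tcp_pos: [0.4987, 0.2342, 0.0765]
orientation: [180.0, 0.1, 13.4]
force: [-0.1, -2.0, -1.4]
opening: 0.0001
grasp_force: 1.3
[0.49872835 0.23419816 0.07645908] [-0.05052745 -2.00073367 -1.35920882]
```

```bash
python3 -m jog '[[[0,0,0,0,-0.1,0,1],[0,0,0,0,-0.1,0,1],[0,0,0,0,-0.05,0,1],[0,0,0,0,-0.05,0,1],[0,0,0,0,0,0,1]]]'
```

```text
clock: 5.2
tcp_pos: [0.4979, 0.2374, 0.0766]
orientation: [179.6, 0.1, 13.2]
force: [0.9, -12.1, 1.9]
opening: 0.0009
grasp_force: 6.3
```

```bash
python3 -m jog '[[[0,0,0,0,-0.1,0,1],[0,0,0,0,-0.1,0,1],[0,0,0,0,0,0,1],[0,0,0,0,0,0,1],[0,0,0,0,0,0,1]]]'
```

```text
clock: 5.7
tcp_pos: [0.4976, 0.2378, 0.0767]
orientation: [179.2, 0.2, 12.9]
force: [4.5, -20.8, 3.7]
opening: 0.0005
grasp_force: 11.1
```

The force rises with no movement, so the knob is at the end stop. I'll back off, lift and check.

```bash
python3 -m jog '[[[0,0,0,0,0.4,0,1],[0,0,0,0,0.5,0,1],[0,0,0,0,0.5,0,1],[0,0,0,0,0,-1,1],[0,0,0,0,0,-1,1]]]'
python3 -m jog '[[[0,0,0,0,0,-1,1],[0,0,0,0,0,-1,1],[0,0,0,0,0,-1,1],[0,0,0,0,0,-1,1],[0,0,0,0,0,0,1]]]'
python3 - <<'E'
from h import *
grab('wrist','w3')
im,d,K,P=grab('scene','s3')
z=np.load('scene1.npz');m=(abs(im.astype(int)-z['im']).max(2)>60)
for n,(a,b,c,e) in dict(mid=(315,360,225,285),blue=(195,240,175,215),small=(350,385,280,320)).items(): print(n,'changed px',m[c:e,a:b].sum())
a=np.load('w3.npz')['im'];cv2.imwrite('pics/both.png',np.hstack([cv2.resize(x,(400,300)) for x in (a,im)])[:,:,::-1])
E
```

```text
clock: 6.2
tcp_pos: [0.5053, 0.2076, 0.1369]
orientation: [-180.0, 0.1, 13.4]
force: [1.4, -0.6, -0.8]
opening: 0.0007
grasp_force: 0.0
clock: 6.7
tcp_pos: [0.508, 0.2095, 0.2607]
orientation: [-179.8, -0.5, 13.4]
force: [1.2, -0.2, 1.4]
opening: 0.0002
grasp_force: 0.0
mid changed px 0
blue changed px 0
small changed px 4
```

View pics/both.png

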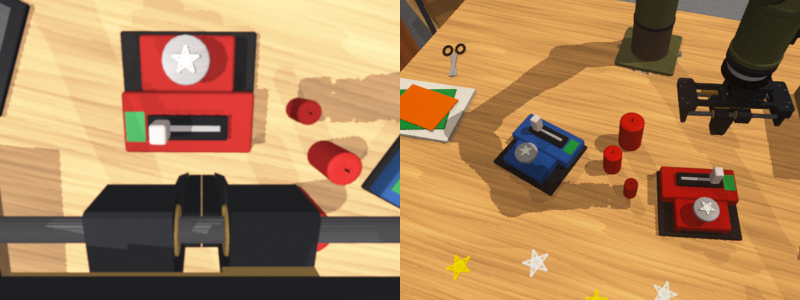

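The red knob, at (158,132) in the left half, now sits at the green end of its track. The blue knob and the middle candle haven't changed, and the arm is clear of everything.

```bash
python3 -c "
from bench import ctrl
print(ctrl.job_done())"
```

```text
the job is handed in; nothing more can be done
None
```

The red punch's lock knob is at the end stop beside the green mark and let go; the blue punch's lock and the middle-sized red candle are untouched, and the job was handed in at about 7 s.

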